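# Bush on the spindle, sprung tweezer gauge held at its marked gap

### The arm

A 6-joint arm with a two-finger parallel gripper is mounted at the origin on a cart in front of the work surface, level with it; the furniture and walls round the work are solid. World frame = base frame: x ahead of the robot, y to its left, z up, the work surface at z = 0. Lengths are in m, angles in degrees, forces in N, time in s.
With the tool pointing down it reaches from about 0.4 to 0.825 m from the base axis. Payload 7 kg.
Tool frame: the origin (TCP) lies between the finger pads; the fingertips stand 19 mm ahead of it and the grasp point (between the pads) is the TCP; z points along the fingers, y is the line along which they close (so a half turn about z gives the same grasp; the last joint's range is limited). The gripper opens to 88 mm and grips with 3 to 60 N. Pads are 19 mm wide; open, the fingers measure 130 mm over their backs; the gripper's body (78 mm by 193 mm) begins 47 mm behind the grasp point.
Start: joints at [-48.81, 20.546, 0.682, 0, -70.136, -16.507], TCP at [0.282, -0.613, 0.246] pointing down, gripper open.
Joint ranges: [-176.03, 176.03], [-82.01, 121.73], [-58.28, 71.71], [-173.87, 95.51], [-174.79, -0.11], [-173.66, 173.66]. Speed limits (degrees/s): [136.94, 136.94, 172.46, 180, 180, 180].

### API

Orientations are given as [roll, pitch, yaw] about the fixed x, y, z axes, in that order (R = Rz(yaw) Ry(pitch) Rx(roll)).
In Python, from plant import r gives the robot as it stands. The module is installed in compiled form; this text tells all that it offers.
- The arm moves only by the shell command python3 -m pendant 'ROWS' [OPENING] [FORCE]. ROWS is JSON, a list of rows, each a list of 6 numbers: the shift along the tool's x, y, z in mm, then the turn, a rotation vector about the tool's x, y, z in rad. In form: [[tx, ty, tz, wx, wy, wz], ...]. A call has 1 to 20 rows; each row is the pose to reach, as a shift and turn from the pose commanded when the call began, along the tool's axes at that moment; what a row does not reach only later rows make up. A row lasts 1/8 s, in which the tool goes at most 62.5 mm and 10.7 degrees, less where a joint would pass 70% of its speed; a pose out of reach is approached as far as the arm can. A call with a gripper value outside its range is refused whole. OPENING is the finger opening in mm, from 0 to 87.6, set as the call begins (- or left out, the last holds). The fingers move at their own pace and stop on an object; FORCE is the grip in N (left out, the last holds). Time passes only in rows, so rows that repeat a pose let the fingers close. It gives the time, the measured TCP pose, the force, the opening and the grip force at its end, in the units of the state.
- r.get_state(): the state, without advancing time (a new reading comes with each control period).
- r.capture(name): name is "scene" or "top"; returns the picture (384x512x3 uint8, red, green, blue); there is no depth.
- r.camera_params(name): a dict with "mtx" (3x3 intrinsics, pixels), "rvec" (rotation vector, rad) and "tvec" (3), from world to camera coordinates, as OpenCV has them. Camera axes: x right, y down, z forward; pixel columns grow to the right and rows downward; lengths in m; the calibration is good to about 2 mm. A picture is of the moment at which its call begins. camera_params takes no time and is no camera call.
- r.close_job(): hands the job in; it is judged then, once.
The state is a dict: "time_s": time; "joints": joint angles; "qd": joint speeds; "joint_torque": joint torques, N m; "tcp_pos": TCP position; "eef_rot": TCP orientation; "contact_force": force on the tool from outside, world axes, zero at the start; "moment": the same for the moment, N m; "gripper_width": finger opening in m; "gripper_force": force on a finger pad.
Only numpy, scipy, OpenCV 4.12 (cv2) and the standard library are available. Lean on these libraries where they do the work, as an engineer would, in place of code of your own. Each camera call takes 0.05 s, during which the arm holds its last target. There are 200 camera calls.

### The job

Put the flanged bronze bush on the upright spindle of the bench gauge, flange down and fully home on the shoulder, and let go of it. Then squeeze the gauge's two sprung tweezer legs by their grip plates until their pointers stand as far apart as the two engraved lines below them (48 mm), without nipping the bush, and finish while still holding that gap steady. Leave the loose ring and the V-block where they are.

Things in the scene. Friction and masses are not known exactly. Their poses are not given: they have to be found in the camera images.
- bush_mid (a point): centre (16 mm above its underside) of the loose flanged bronze bush, 47 mm flange below, 12 mm thick, 32 mm barrel above it, 32 mm high in all, through bore about 16 mm; it stands on the bench flange down, z axis along the bore, up; 0.1 to 0.2 kg
- gauge: bench gauge, fixed: grey base 250 x 110 x 12 mm, origin at the centre of its underside, x along it from the spindle end (robot side) to the yoke end, y left, z up. Spindle at x = -70 mm; yoke block 50 mm wide, 90 mm high at x = 80 to 112. Two sprung tweezer legs, steel strips 14 mm high centred 70 mm up, hinge in the yoke at x = 90, y = +-12 and spread towards the spindle, one each side of it
- spindle_top (a point): top end of the upright spindle, 84 mm above the bench, 12 mm diameter, tapered end. It stands 39 mm above its shoulder (30 mm across, 45 mm above the bench); a seated bush has its centre 23 mm below this point. The leg centre lines pass the spindle axis at 39 mm on each side relaxed; at the marked gap they clear the seated bush's barrel by 4 mm on each side
- grip_mid (a point): point midway between the legs' two grip plates, 75 mm above the bench, axes as the gauge's. Upright steel plates, 26 mm long (x), from 56 to 90 mm above the bench, squeezed together along y; over their outer faces 60 mm relaxed, 41 mm at the marked gap, where the faces are parallel. Springs push each out with 2 N relaxed, 8 N at the marked gap
- left_leg (a joint): turn of the left leg (gauge +y): 0 relaxed, grows as it is squeezed inward, 0.106 rad with its pointer over its line; the pointer moves 196 mm, the grip plate 90 mm per rad; the legs move independently
- right_leg (a joint): turn of the right leg (gauge -y): 0 relaxed, grows as it is squeezed inward, 0.106 rad with its pointer over its line
- pointer_left (a point): lower end of the left leg's pointer, turned down from the leg's end at gauge x = -105 mm, 17.5 mm above the bench, just over a light plate with two engraved dark lines along x, 3 mm wide, at y = +-24 mm: the marked gap. The pointers are 90 mm apart relaxed, 48 mm at the marked gap
- pointer_right (a point): lower end of the right leg's pointer, likewise
- seat_ring: loose grey steel ring, 54 mm across, 12 mm high, origin at the centre of its underside: a bystander
- v_block: loose grey steel V-block, 42 x 45 x 35 mm, origin at the centre of its underside: a bystander
Mind the look-alikes: they are no part of the job. What is shaped like the part that bears bush_mid but pink is not meant.

How it is judged:
By the outcome, as a careful person would: the job done as asked, in the order asked, and still so for the second after the job is handed in, while the arm keeps its last pose, push and grip.
It also fails if it takes over 50 s, if anything falls off the work surface, if the arm or the gripper's body presses on something with over 40 N, if the wrist force passes 120 N, or if a joint passes its speed limit or range.

## Working session

There is one attempt and no reset: what is moved stays moved. The work goes in short steps, Python scripts to look and compute and a shell command to move; the robot and the scene stay as the last step left them, time stands still between calls to the robot, and variables do not carry over. Pictures are saved under pics/ and viewed, at most 10 in all, crops included, and the job is handed in when it is done.

```bash
mkdir -p pics; cat > h.py <<'E'
import numpy as np, cv2
from plant import r
from scipy.spatial.transform import Rotation as R
def cam(n):
    p=r.camera_params(n); return np.array(p["mtx"],float),np.array(p["rvec"],float).reshape(3),np.array(p["tvec"],float).reshape(3)
def ray(n,u,v,z):
    K,rv,t=cam(n); M=cv2.Rodrigues(rv)[0]
    d=M.T@np.linalg.inv(K)@np.array([u,v,1.]); c=-M.T@t
    return c+d*(z-c[2])/d[2]
def proj(n,P):
    K,rv,t=cam(n); return cv2.projectPoints(np.array(P,float).reshape(-1,1,3),rv,t,K,None)[0].reshape(-1,2)
def shot(n,f,box=None,s=1):
    im=cv2.cvtColor(np.asarray(r.capture(n)),cv2.COLOR_RGB2BGR); cv2.imwrite('pics/raw_'+f,im)
    if box: im=im[box[1]:box[3],box[0]:box[2]]
    cv2.imwrite('pics/'+f,cv2.resize(im,None,fx=s,fy=s,interpolation=cv2.INTER_CUBIC))
def totool(p):  # world point -> shift in tool axes, mm
    s=r.get_state(); M=R.from_euler('xyz',s["eef_rot"],degrees=True).as_matrix()
    return M.T@(np.array(p)-s["tcp_pos"])*1000
E
python3 - <<'E'
from h import *
shot("scene","s1.png",None,1.5); shot("top","t1.png",None,1.5)
s=r.get_state(); print(s)
for n in("scene","top"):
    K,rv,t=cam(n); M=cv2.Rodrigues(rv)[0]; print(n,K[0,0],-M.T@t,M[2])
E
```

```text
{'time_s': 0.1, 'joints': array([-4.88116201e+01,  2.05876771e+01,  6.38973017e-01, -1.58997110e-02,
       -7.01387840e+01, -1.65073646e+01]), 'qd': array([ 0.00926432, -0.1209371 , -0.00579936,  0.02349227, -0.0173436 ,
        0.05745684]), 'joint_torque': array([-1.95086592e-03, -5.84162986e+01,  2.93753725e+01,  7.01541424e+00,
        1.02501560e-02, -3.20630375e-05]), 'tcp_pos': array([ 0.28164946, -0.61296669,  0.24471787]), 'eef_rot': array([ 1.79911871e+02, -1.05292465e-02, -1.55324390e+02]), 'contact_force': array([-0.16518728, -0.48864894, -0.17593215]), 'moment': array([ 0.02340067,  0.00695355, -0.02647193]), 'gripper_force': 0.0, 'gripper_width': 0.08774640665484384}
scene 379.5645173552379 [ 0.73712214 -0.89714174  0.48157357] [-0.19273174  0.87579927 -0.44252696]
top 495.2569244084536 [ 0.44757078 -0.09803723  1.16004191] [ 0.10093021  0.02225773 -0.9946445 ]
```

View pics/s1.png

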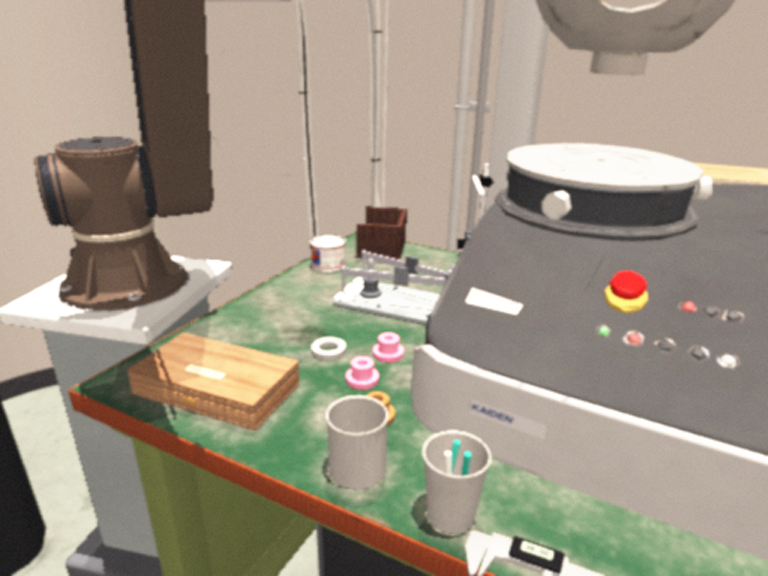

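View pics/t1.png

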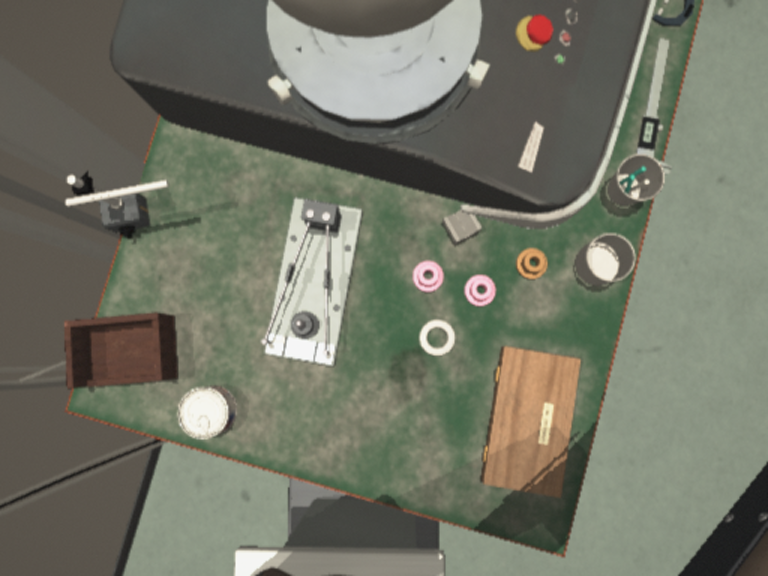

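The top picture shows three flanged pieces, all in the 1.5x view: pink at (428,276), pink at (480,290) and bronze/orange at (532,263). The bronze one fits, because pink is excluded. The gauge runs from (318,215) at the yoke to (303,323) at the spindle. The ring is at (437,337) and the V-block at (462,227). I'll confirm the bronze one in an enlarged crop and measure it.

```bash
python3 - <<'E'
from h import *
im=cv2.imread('pics/raw_t1.png')
a=cv2.resize(im[120:260,160:260],None,fx=4,fy=4,interpolation=cv2.INTER_CUBIC)
b=cv2.resize(im[140:230,320:430],None,fx=3.6,fy=3.6,interpolation=cv2.INTER_CUBIC)
c=np.zeros((560,400+b.shape[1],3),np.uint8); c[:,:400]=a; c[:b.shape[0],400:]=b; cv2.imwrite('pics/c1.png',c)
hsv=cv2.cvtColor(im,cv2.COLOR_BGR2HSV)
m=cv2.inRange(hsv,(8,110,90),(22,255,255)); m[:, :330]=0; m[:,380:]=0; m[:150]=0; m[210:]=0
ys,xs=np.nonzero(m); print(xs.min(),xs.max(),ys.min(),ys.max(),len(xs))
cs,_=cv2.findContours(m,cv2.RETR_EXTERNAL,cv2.CHAIN_APPROX_NONE); k=max(cs,key=cv2.contourArea); e=cv2.fitEllipse(k); print(e)
print("flange",ray("top",*e[0],.010))
for n,u,v,z in(("spindle",303/1.5,321/1.5,.084),("yoke",320/1.5,215/1.5,.09)): print(n,ray("top",u,v,z))
# cups/furniture
for n,u,v,z in(("cup rim",578/1.5,262/1.5,.09),("cup2",610/1.5,185/1.5,.09),("machine",530/1.5,210/1.5,.05)): print(n,ray("top",u,v,z))
E
```

```text
344 364 166 185 301
((353.98480224609375, 175.38192749023438), (19.19171714782715, 19.867631912231445), 83.25580596923828)
flange [ 0.59141252 -0.29245337  0.01      ]
spindle [0.49473185 0.05040546 0.084     ]
yoke [0.6497781  0.02813218 0.09      ]
cup rim [ 0.58352317 -0.34656556  0.09      ]
cup2 [ 0.69700687 -0.39463349  0.09      ]
machine [ 0.6671621  -0.28489845  0.05      ]
```

View pics/c1.png

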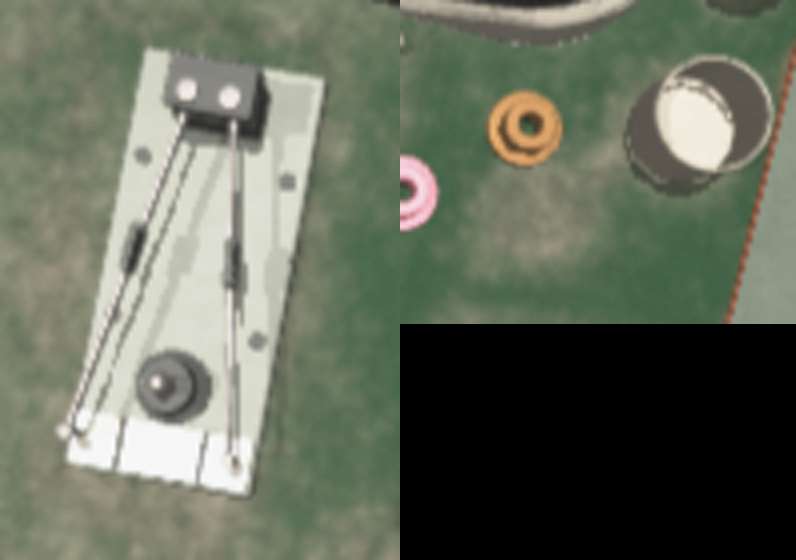

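The crop confirms the bronze bush at raw (354,175). It has a 47 mm flange, a barrel and a bore, and is not one of the pink ones. The gauge's base corners, spindle tip (crop (163,380)) and engraved lines are all clear. Next I'll fit the gauge pose and check the clearances round the bush in the scene view.

```bash
cat > g.py <<'E'
from h import *
from scipy.optimize import least_squares
px=np.array([(147,46),(325,77),(248,495),(67,462),(163,381)])/4+[160,120]-.375
M=np.array([(125,55,12),(125,-55,12),(-125,-55,12),(-125,55,12),(-70,0,84)])/1000.
def g2w(q,P): c,s=np.cos(q[2]),np.sin(q[2]); P=np.atleast_2d(P); return np.c_[q[0]+c*P[:,0]-s*P[:,1],q[1]+s*P[:,0]+c*P[:,1],P[:,2]]
f=lambda q:(proj("top",g2w(q,M))-px).ravel()
Q=least_squares(f,[.57,.03,-.1]).x
E
python3 - <<'E'
from g import *
print("gauge",Q[:2],np.degrees(Q[2]),"res",f(Q).round(1)); 
for n,p in(("spindle",(-.07,0,.084)),("grip",(0.0,0,.075))): print(n,g2w(Q,p),proj("scene",g2w(Q,p)))
im=cv2.imread('pics/raw_t1.png').astype(float)
# bush: fit flange centre with both heights
hsv=cv2.cvtColor(im.astype(np.uint8),cv2.COLOR_BGR2HSV)
P=ray("top",353.98,175.38,.012); print("bush",P,"scene px",proj("scene",[P,[P[0],P[1],.032]]))
s=cv2.imread('pics/raw_s1.png')
a=cv2.resize(s[225:365,200:340],None,fx=4,fy=4,interpolation=cv2.INTER_CUBIC)
t=cv2.imread('pics/raw_t1.png')
b=cv2.resize(t[100:220,280:440],None,fx=1.5,fy=1.5,interpolation=cv2.INTER_CUBIC)
g=cv2.resize(s[160:225,215:305],None,fx=2.6,fy=2.6,interpolation=cv2.INTER_CUBIC)
c=np.zeros((560,800,3),np.uint8); c[:,:560]=a; c[:180,560:800]=b; c[200:200+g.shape[0],560:560+g.shape[1]]=g; cv2.imwrite('pics/c2.png',c)
# z=.08 plane reference: machine/cup apparent points
for u,v in((308,138),(320,143),(352,142),(370,144),(385,135),(385,175),(383,168),(386,184)): print((u,v),[ray("top",u,v,z)[:2].round(3) for z in(0.,.08,.12)])
E
```

```text
gauge [0.56203137 0.04500363] -9.321818870723316 res [-0.4 -0.3  0.9 -0.4  1.   0.4 -0.4  0.4 -1.1 -0.1]
spindle [[0.49295578 0.0563422  0.084     ]] [[246.68706185 172.15388893]]
grip [[0.56203137 0.04500363 0.075     ]] [[270.07637263 179.27168542]]
bush [ 0.59116679 -0.29210418  0.012     ] scene px [[250.36788283 272.74085139]
 [250.46965888 264.59249002]]
(308, 138) [array([ 0.681, -0.186]), array([ 0.665, -0.18 ]), array([ 0.657, -0.177])]
(320, 143) [array([ 0.669, -0.215]), array([ 0.654, -0.207]), array([ 0.646, -0.203])]
(352, 142) [array([ 0.672, -0.29 ]), array([ 0.657, -0.277]), array([ 0.649, -0.27 ])]
(370, 144) [array([ 0.668, -0.332]), array([ 0.653, -0.316]), array([ 0.645, -0.308])]
(385, 135) [array([ 0.69 , -0.368]), array([ 0.673, -0.349]), array([ 0.665, -0.34 ])]
(385, 175) [array([ 0.594, -0.367]), array([ 0.584, -0.348]), array([ 0.579, -0.339])]
(383, 168) [array([ 0.611, -0.362]), array([ 0.599, -0.344]), array([ 0.594, -0.335])]
(386, 184) [array([ 0.573, -0.369]), array([ 0.564, -0.35 ]), array([ 0.56 , -0.341])]
```

View pics/c2.png

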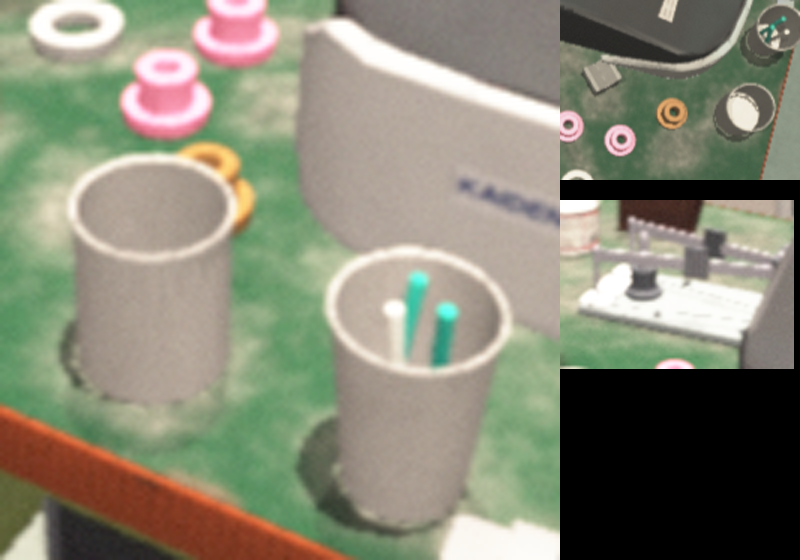

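The scene crop shows the bronze bush behind the left cup, which I put at about 75 mm tall. The machine's skirt stands about 105 mm tall, roughly 60 mm beyond the bush. The gauge fit residuals are at most 1.1 px. The gripper body therefore has to lie parallel to the skirt (yaw about 170.7°) and stay above the cup, so I'll grip at TCP z ≈ 0.040.

```bash
cat >> h.py <<'E'
def go(cp,cyaw,tp,tyaw): # commanded pose -> target: shift mm in tool axes, turn about tool z
    M=R.from_euler('xyz',[180,0,cyaw],degrees=True).as_matrix()
    d=(tyaw-cyaw+180)%360-180
    return (M.T@(np.array(tp)-cp)*1000).round(1),-np.radians(d).round(4)
E
python3 - <<'E'
from h import *
print(go(np.array([.282,-.613,.246]),-155.32,[.591,-.292,.246],170.7),go(np.array([.282,-.613,.246]),-155.32,[.591,-.292,.110],170.7))
# rim of machine vs base: face x at skirt bottom z=0, pixel rows below rim
im=cv2.imread('pics/raw_t1.png')
for u in(320,340,354,365,375): print(u,ray("top",u,145,.105)[:2].round(3),[tuple(im[v,u]) for v in range(140,158,2)])
E
```

```text
(array([-414.8,  162.7,    0. ]), np.float64(0.5931)) (array([-414.8,  162.7,  136. ]), np.float64(0.5931))
320 [ 0.645 -0.204] [(np.uint8(160), np.uint8(176), np.uint8(184)), (np.uint8(118), np.uint8(128), np.uint8(134)), (np.uint8(101), np.uint8(116), np.uint8(111)), (np.uint8(87), np.uint8(111), np.uint8(96)), (np.uint8(91), np.uint8(111), np.uint8(102)), (np.uint8(134), np.uint8(152), np.uint8(155)), (np.uint8(118), np.uint8(133), np.uint8(136)), (np.uint8(79), np.uint8(97), np.uint8(89)), (np.uint8(98), np.uint8(121), np.uint8(112))]
340 [ 0.645 -0.247] [(np.uint8(81), np.uint8(88), np.uint8(92)), (np.uint8(157), np.uint8(173), np.uint8(181)), (np.uint8(125), np.uint8(138), np.uint8(144)), (np.uint8(88), np.uint8(96), np.uint8(99)), (np.uint8(82), np.uint8(90), np.uint8(92)), (np.uint8(86), np.uint8(111), np.uint8(91)), (np.uint8(86), np.uint8(112), np.uint8(91)), (np.uint8(88), np.uint8(114), np.uint8(95)), (np.uint8(86), np.uint8(113), np.uint8(92))]
354 [ 0.645 -0.277] [(np.uint8(40), np.uint8(43), np.uint8(44)), (np.uint8(103), np.uint8(112), np.uint8(117)), (np.uint8(166), 
[... 461 characters left out ...]
np.uint8(147), np.uint8(161), np.uint8(168)), (np.uint8(85), np.uint8(93), np.uint8(96)), (np.uint8(83), np.uint8(91), np.uint8(94)), (np.uint8(97), np.uint8(120), np.uint8(106)), (np.uint8(91), np.uint8(116), np.uint8(97)), (np.uint8(87), np.uint8(113), np.uint8(93))]
375 [ 0.646 -0.322] [(np.uint8(164), np.uint8(181), np.uint8(188)), (np.uint8(179), np.uint8(197), np.uint8(204)), (np.uint8(124), np.uint8(136), np.uint8(142)), (np.uint8(82), np.uint8(90), np.uint8(92)), (np.uint8(84), np.uint8(100), np.uint8(91)), (np.uint8(83), np.uint8(110), np.uint8(86)), (np.uint8(82), np.uint8(109), np.uint8(85)), (np.uint8(81), np.uint8(107), np.uint8(84)), (np.uint8(80), np.uint8(106), np.uint8(83))]
```

```bash
python3 -m pendant '[[-415,163,0,0,0,0.593],[-415,163,0,0,0,0.593],[-415,163,0,0,0,0.593],[-415,163,0,0,0,0.593],[-415,163,0,0,0,0.593],[-415,163,0,0,0,0.593],[-415,163,0,0,0,0.593],[-415,163,0,0,0,0.593],[-415,163,0,0,0,0.593],[-415,163,0,0,0,0.593],[-415,163,0,0,0,0.593],[-415,163,0,0,0,0.593]]' 60 20
```

```text
time_s: 1.6
tcp_pos: [0.5903, -0.2928, 0.2458]
eef_rot: [-180.0, 0.0, 170.6]
contact_force: [0.2, -0.3, 0.4]
gripper_width: 0.06
gripper_force: 0.0
```

```bash
python3 -m pendant '[[0,0,50,0,0,0],[0,0,100,0,0,0],[0,0,140,0,0,0],[0,0,165,0,0,0],[0,0,185,0,0,0],[0,0,198,0,0,0],[0,0,206,0,0,0],[0,0,206,0,0,0],[0,0,206,0,0,0]]'; python3 - <<'E'
from h import *
shot("scene","s2.png",(170,190,330,330),4)
E
```

```text
time_s: 2.72
tcp_pos: [0.5914, -0.2921, 0.0404]
eef_rot: [-180.0, 0.1, 170.7]
contact_force: [0.2, -0.3, 0.1]
gripper_width: 0.0599
gripper_force: 0.0
```

View pics/s2.png

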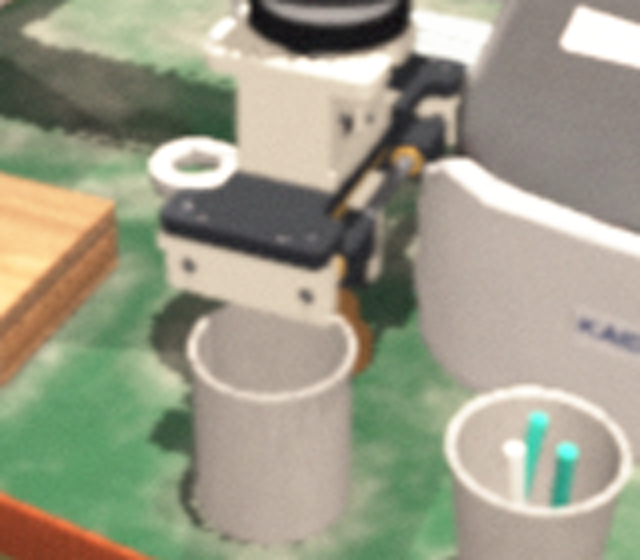

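The gripper body clears the cup and the skirt, and the force is about 0. The bronze bush shows between the fingers at crop (355,330). I'll close on it, then regrip at 90° once it is clear of the obstacles, so both axes get centred.

```bash
python3 -m pendant '[[0,0,0,0,0,0],[0,0,0,0,0,0],[0,0,0,0,0,0],[0,0,0,0,0,0],[0,0,0,0,0,0],[0,0,0,0,0,0],[0,0,0,0,0,0],[0,0,0,0,0,0]]' 10 20
```

```text
time_s: 3.78
tcp_pos: [0.5909, -0.2919, 0.0397]
eef_rot: [-180.0, 0.0, 170.7]
contact_force: [-0.5, 0.3, 1.9]
gripper_width: 0.0303
gripper_force: 20.0
```

```bash
python3 -m pendant '[[0,0,-20,0,0,0],[0,0,-60,0,0,0],[0,0,-110,0,0,0],[40,40,-110,0,0,0],[80,80,-110,0,0,0],[120,120,-110,0,0,0],[155,158,-110,0,0,0],[172,177,-110,0,0,0],[172,177,-110,0,0,0],[172,177,-70,0,0,0],[172,177,-35,0,0,0],[172,177,-12,0,0,0],[172,177,-4,0,0,0],[172,177,-1,0,0,0],[172,177,-1,0,0,0]]'
python3 -m pendant '[[0,0,0,0,0,0],[0,0,0,0,0,0],[0,0,0,0,0,0],[0,0,0,0,0,0]]' 60
```

```text
time_s: 5.65
tcp_pos: [0.4503, -0.0895, 0.0411]
eef_rot: [180.0, 0.1, 170.7]
contact_force: [-0.6, 0.0, -0.5]
gripper_width: 0.0309
gripper_force: 20.0
time_s: 6.15
tcp_pos: [0.4498, -0.0894, 0.0407]
eef_rot: [180.0, 0.0, 170.7]
contact_force: [0.0, 0.1, -0.1]
gripper_width: 0.0592
gripper_force: 0.0
```

```bash
python3 -m pendant '[[0,0,0,0,0,-0.18],[0,0,0,0,0,-0.36],[0,0,0,0,0,-0.54],[0,0,0,0,0,-0.72],[0,0,0,0,0,-0.9],[0,0,1,0,0,-1.08],[0,0,2,0,0,-1.26],[0,0,4,0,0,-1.44],[0,0,6,0,0,-1.571],[0,0,6,0,0,-1.571],[0,0,6,0,0,-1.571]]'
python3 -m pendant '[[0,0,0,0,0,0],[0,0,0,0,0,0],[0,0,0,0,0,0],[0,0,0,0,0,0],[0,0,0,0,0,0],[0,0,0,0,0,0]]' 10 20
```

```text
time_s: 7.52
tcp_pos: [0.4497, -0.0895, 0.0346]
eef_rot: [180.0, 0.0, -99.5]
contact_force: [0.2, -0.2, -0.4]
gripper_width: 0.0602
gripper_force: 0.0
time_s: 8.28
tcp_pos: [0.4498, -0.0894, 0.0346]
eef_rot: [-180.0, 0.0, -99.3]
contact_force: [0.1, -0.1, 1.4]
gripper_width: 0.0306
gripper_force: 19.9
```

```bash
python3 -m pendant '[[0,0,0,0,0,0],[0,0,0,0,0,0],[0,0,0,0,0,0],[0,0,-30,0,0,0],[0,0,-80,0,0,0],[60,0,-110,0,0,0],[120,0,-110,0,0,0],[180,0,-110,0,0,0],[220,0,-110,0,0,0],[220,0,-110,0,0,0],[220,0,-110,0,0,0]]' 60 20
python3 - <<'E'
from h import *
shot("top","t2.png",(150,110,350,260),4)
E
```

```text
time_s: 9.65
tcp_pos: [0.4139, -0.3065, 0.1443]
eef_rot: [180.0, 0.0, -99.3]
contact_force: [-0.4, 0.4, -0.5]
gripper_width: 0.0601
gripper_force: 0.0
```

View pics/t2.png

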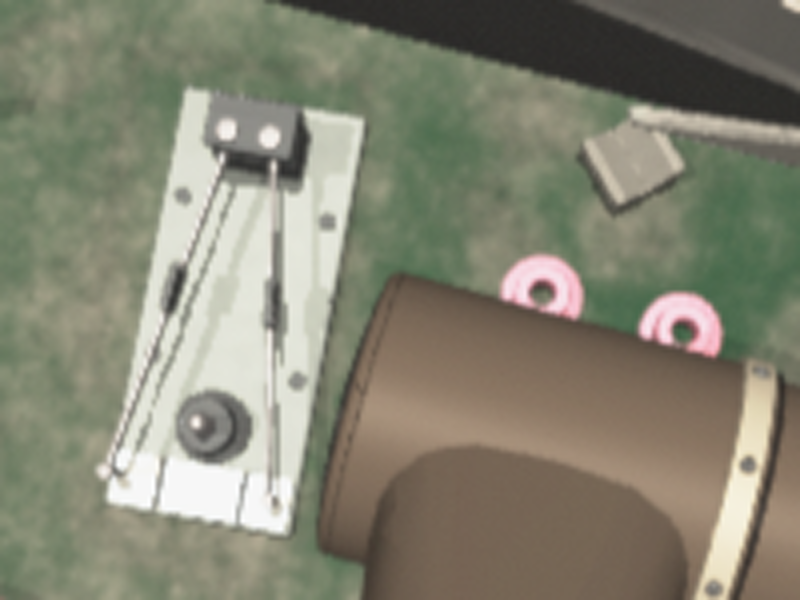

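The elbow hides the bush, and only the gauge is visible (spindle at crop (203,424)). I'll swing further out and use two-camera numbers, without viewing another picture.

```bash
python3 -m pendant '[[60,17,-40,0,0,0],[120,34,-60,0,0,0],[180,51,-60,0,0,0],[240,68,-60,0,0,0],[259,73,-60,0,0,0],[259,73,-60,0,0,0],[259,73,-60,0,0,0]]'
python3 - <<'E'
from h import *
shot("top","t3.png"); shot("scene","s3.png")
im=cv2.imread('pics/raw_t3.png'); hsv=cv2.cvtColor(im,cv2.COLOR_BGR2HSV)
m=cv2.inRange(hsv,(8,110,90),(22,255,255)); p=proj("top",[.4498,-.0894,.012])[0]; print("expected",p)
w=np.zeros_like(m); w[int(p[1])-30:int(p[1])+30,int(p[0])-30:int(p[0])+30]=255; m&=w
cs,_=cv2.findContours(m,cv2.RETR_EXTERNAL,cv2.CHAIN_APPROX_NONE); k=max(cs,key=cv2.contourArea); e=cv2.fitEllipse(k); print(e, ray("top",*e[0],.012))
# board: bush and spindle from both cameras
s=cv2.imread('pics/raw_s3.png')
a=cv2.resize(im[195:245,180:280],None,fx=7.5,fy=7.5,interpolation=cv2.INTER_CUBIC)
b=cv2.resize(s[155:215,215:315],None,fx=3.7,fy=3.7,interpolation=cv2.INTER_CUBIC)
b=cv2.resize(s[155:185,220:320],None,fx=7.5,fy=7.5,interpolation=cv2.INTER_CUBIC)
cv2.imwrite('pics/c3.png',np.vstack([a,b])[:600])
print("scene spindle",proj("scene",[.493,.0563,.084]),"bush",proj("scene",[.4498,-.0894,.032]),proj("top",[.493,.0563,.084]))
E
```

```text
time_s: 10.58
tcp_pos: [0.3011, -0.5493, 0.2044]
eef_rot: [180.0, 0.0, -99.2]
contact_force: [0.6, -0.2, -0.3]
gripper_width: 0.06
gripper_force: 0.0
expected [266.26378291 235.50195293]
((266.45513916015625, 235.518798828125), (19.5400333404541, 19.80616569519043), 24.70720100402832) [ 0.44976611 -0.08984167  0.012     ]
scene spindle [[246.69863603 172.16097497]] bush [[215.66318771 210.31172092]] [[199.2824872  214.76903466]]
```

View pics/c3.png

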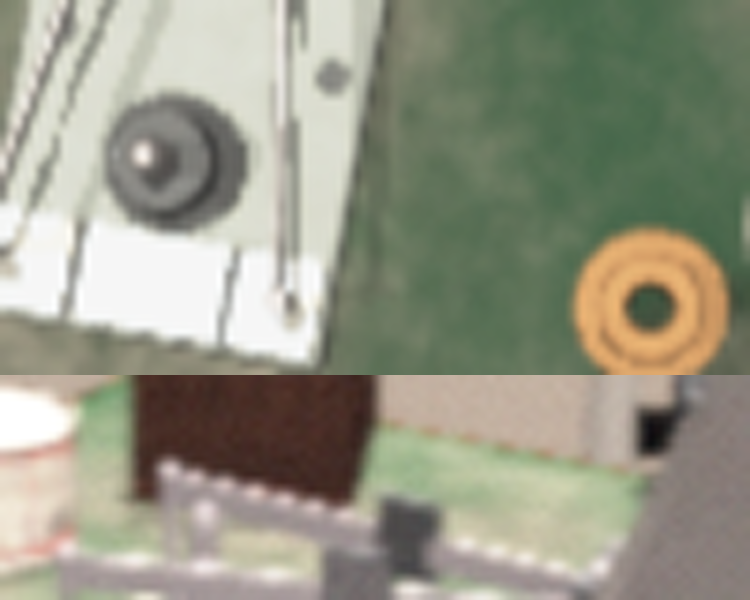

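```bash
cat > fit.py <<'E'
from g import *
im=(cv2.imread('pics/raw_t1.png').astype(np.float32)+cv2.imread('pics/raw_t3.png').astype(np.float32))/2
g=im.mean(2)
def samp(p): return cv2.remap(g,p[:,0].astype(np.float32)[None],p[:,1].astype(np.float32)[None],cv2.INTER_CUBIC)[0]
def meas(q):
    E=[]
    def seg(a,b,kind,n=25):
        for t in np.linspace(.08,.92,n):
            P=np.array(a)*(1-t)+np.array(b)*t; d=np.array(b)-a; nn=np.array([-d[1],d[0],0])/np.hypot(d[0],d[1])
            p0,p1=proj("top",g2w(q,np.array([P,P+nn*.002]))); u=(p1-p0)/np.linalg.norm(p1-p0); L=np.linalg.norm(p1-p0)/2
            k=np.arange(-3,3.01,.1); v=samp(p0+k[:,None]*u)
            w=np.abs(np.gradient(v)) if kind=='e' else np.maximum(np.median(v)-v-15,0)
            w=w**2; 
            if w.sum()>1: E.append((P,nn,(k*w).sum()/w.sum()/L,kind))
    seg((-.125,.055,.012),(.125,.055,.012),'e'); seg((.125,-.055,.012),(.125,.055,.012),'e',12)
    seg((-.125,-.055,.012),(-.125,.055,.012),'e',12); seg((-.125,-.055,.012),(.125,-.055,.012),'e')
    for y in(.024,-.024): seg((-.123,y,.0125),(-.09,y,.0125),'l',8)
    return E
q=Q.copy()
for i in range(6):
    E=meas(q)
    A=[];b=[]
    for P,nn,o,_ in E:
        A.append([nn[0],nn[1],nn[1]*P[0]-nn[0]*P[1]]); b.append(o/1000)
    A=np.array(A);b=np.array(b); d=np.linalg.lstsq(A,b,rcond=None)[0]
    s_=np.median(np.abs(b-A@d)); w=np.abs(b-A@d)<3*s_+1e-6; d=np.linalg.lstsq(A[w],b[w],rcond=None)[0]
    c,s=np.cos(q[2]),np.sin(q[2]); q=q+[c*d[0]-s*d[1],s*d[0]+c*d[1],d[2]]
r_=b-A@d
E
python3 - <<'E'
from fit import *
print("gauge",q[:2],np.degrees(q[2]),"med resid mm",np.median(abs(r_))*1000)
i=0
for n in(25,12,12,25,8,8): print(n,(r_[i:i+n].mean()*1000).round(2),end=' '); i+=n
sp=g2w(q,(-.07,0,.084)); print("\nspindle",sp,proj("top",sp),proj("scene",sp),"grip",g2w(q,(0,0,.075)))
gg=g[205:226,190:212]; ys,xs=np.mgrid[205:226,190:212]
# dark shoulder/base disc and bright tip
w=np.maximum(gg-150,0)*(np.hypot(xs-199.2,ys-215.5)<3.5); print("tip",(xs*w).sum()/w.sum(),(ys*w).sum()/w.sum())
t=ray("top",(xs*w).sum()/w.sum(),(ys*w).sum()/w.sum(),.084); print(t)
print(gg.astype(int)[2:20])
E
```

```text
gauge [0.5618356  0.04632671] -9.760213395265975 med resid mm 1.028025321010389
25 -1.56 12 1.34 12 -1.34 25 1.08 8 0.57 8 -0.02 
spindle [[0.49284879 0.05819348 0.084     ]] [[198.41383918 214.82989154]] [[246.81603081 171.91015577]] grip [[0.5618356  0.04632671 0.075     ]]
tip 198.48519582536983 215.0744985738496
[0.49231826 0.05802526 0.084     ]
[[206 214 216 216 212 193 190 191 198 197 194 164 161 162 168 188 194 206
  214 215 216 216]
 [210 215 216 216 212 191 184 174 179 150 148 126 120 119 120 127 135 166
  191 212 214 216]
 [212 215 216 215 206 187 164 133 128 121 124 123 124 115 108 107 109 118
  135 187 200 214]
 [214 215 216 214 192 171 131 123 124 126 133 135 137 127 114 100  94 101
  106 131 155 204]
 [215 216 216 211 185 143 121 127 135 135 136 136 137 135 132 109  88  92
  101 103 119 173]
 [216 216 216 205 172 120 126 134 132 129 127 131 135 136 136 130 105  75
   93  99 106 137]
 [217 217 214 188 148 124 136 133 135 137 115 114 124 126 130 129 120  76
   73  98 101 117]
 [218 218 214 184 135 138 135 142 189 193 130 100  99 105 119 122 117  95
   67  94  99  99]
 [2
[... 227 characters left out ...]
1  84  79  86 117 121 121 109
   66  84  97  96]
 [216 213 192 179 129 122 137 136 121  94  84  81  88 108 127 128 123  94
   65  89  98  98]
 [214 206 191 181 140 113 129 136 131 107  87  90 112 135 139 135 120  73
   66  97  99 105]
 [213 192 190 196 174 126 122 131 136 131 112 114 133 137 135 121  88  62
   78  97 100 111]
 [207 189 193 211 203 147 117 120 129 131 136 136 137 129 115  88  65  78
   97 101 101 120]
 [193 189 200 213 211 180 138 113 112 110 121 122 118 101  81  70  82  99
  106 104 114 165]
 [183 185 206 217 216 210 176 124 111  96  90  78  73  74  83  91 105 109
  120 132 166 209]
 [161 173 225 233 224 218 205 158 145 119 111  91  87  90 105 109 117 129
  158 186 211 216]]
```

The top calibration agrees with the known bush position to 0.5 mm. Two independent estimates put the spindle at (0.4926, 0.0581). Now I'll go back to the bush, grip it and lift it.

```bash
python3 -m pendant '[[-60,-9,0,0,0,0],[-120,-18,0,0,0,0],[-180,-27,0,0,0,0],[-240,-37,0,0,0,0],[-300,-46,0,0,0,0],[-360,-55,0,0,0,0],[-420,-64,0,0,0,0],[-460,-70,20,0,0,0],[-479,-73,60,0,0,0],[-479,-73,110,0,0,0],[-479,-73,140,0,0,0],[-479,-73,160,0,0,0],[-479,-73,170,0,0,0],[-479,-73,170,0,0,0],[-479,-73,170,0,0,0]]'
python3 -m pendant '[[0,0,0,0,0,0],[0,0,0,0,0,0],[0,0,0,0,0,0],[0,0,0,0,0,0],[0,0,0,0,0,0]]' 10 25
python3 -m pendant '[[0,0,-15,0,0,0],[0,0,-50,0,0,0],[0,0,-85,0,0,0],[0,0,-95,0,0,0],[0,0,-95,0,0,0]]'; python3 -c "
from h import *
s=r.get_state();print(s['tcp_pos'],s['eef_rot'],s['contact_force'],totool([.4926,.0581,.130]))"
```

```text
time_s: 12.55
tcp_pos: [0.4503, -0.0891, 0.0354]
eef_rot: [-179.9, 0.0, -99.2]
contact_force: [0.0, -0.1, 0.3]
gripper_width: 0.0603
gripper_force: 0.0
time_s: 13.18
tcp_pos: [0.4498, -0.0895, 0.0347]
eef_rot: [-180.0, -0.0, -99.3]
contact_force: [-0.3, -0.7, 3.3]
gripper_width: 0.0301
gripper_force: 25.0
time_s: 13.8
tcp_pos: [0.4497, -0.0894, 0.1296]
eef_rot: [-180.0, 0.0, -99.3]
contact_force: [0.8, -0.6, -1.3]
gripper_width: 0.0307
gripper_force: 24.9
[ 0.44971259 -0.08935709  0.12958687] [-1.79957907e+02  3.58857726e-02 -9.92988828e+01] [ 0.84521245 -0.59311588 -1.33159116] [-152.44950545  -18.49726178   -0.30405853]
```

```bash
python3 -m pendant '[[-20,-3,-10,0,0,0],[-60,-8,-10,0,0,0],[-100,-13,-10,0,0,0],[-135,-17,-10,0,0,0],[-152,-18.5,-10,0,0,0],[-152,-18.5,-10,0,0,0],[-152,-18.5,-6,0,0,0],[-152,-18.5,0,0,0,0],[-152,-18.5,0,0,0,0],[-152,-18.5,0,0,0,0]]'
python3 - <<'E'
from h import *
s=r.get_state();print(s['tcp_pos'],s['contact_force'])
shot("scene","s4.png",(205,130,305,205),8)
print((proj("scene",[[.4926,.0581,.084],[.4926,.0581,.095],[.4926,.0581,.127]])-[205,130])*8)
E
```

```text
time_s: 15.05
tcp_pos: [0.4925, 0.0572, 0.1296]
eef_rot: [-180.0, -0.0, -99.3]
contact_force: [0.5, 0.3, -1.1]
gripper_width: 0.03
gripper_force: 24.9
[0.49245948 0.05719896 0.1295938 ] [ 0.47731028  0.32587575 -1.10202352]
[[333.77068127 335.30571408]
 [333.9574254  305.85362536]
 [334.51061482 218.60813234]]
```

View pics/s4.png

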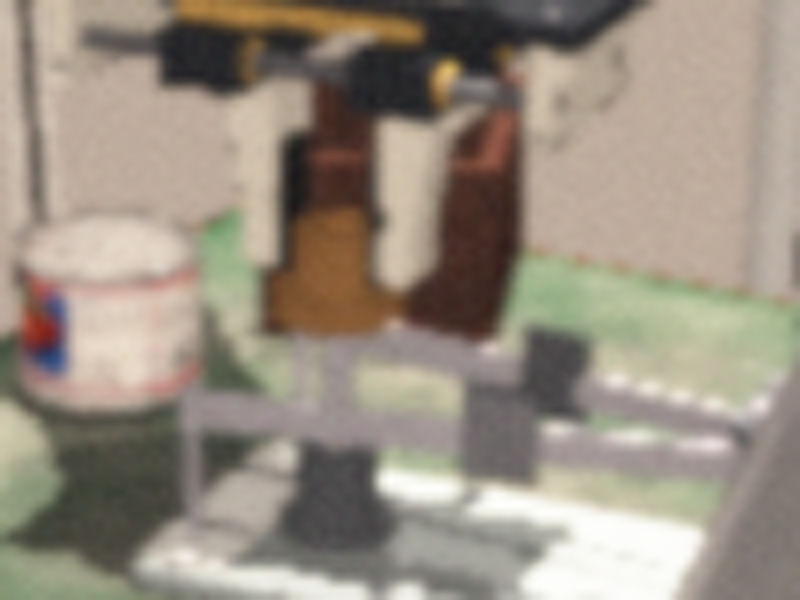

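The bush is held upright above the spindle: bush centre at crop (335,270), spindle at (338,370). I'll shift 1 mm in y and lower it while watching the force.

```bash
python3 -m pendant '[[-1,0,0,0,0,0],[-1,0,5,0,0,0],[-1,0,9,0,0,0],[-1,0,12,0,0,0],[-1,0,15,0,0,0],[-1,0,18,0,0,0],[-1,0,18,0,0,0]]'; python3 -m pendant '[[0,0,3,0,0,0],[0,0,6,0,0,0],[0,0,6,0,0,0]]'
```

```text
time_s: 15.98
tcp_pos: [0.4925, 0.0585, 0.1113]
eef_rot: [180.0, -0.0, -99.3]
contact_force: [-0.4, 0.6, -1.0]
gripper_width: 0.0306
gripper_force: 24.9
time_s: 16.35
tcp_pos: [0.4925, 0.0585, 0.1053]
eef_rot: [180.0, -0.0, -99.3]
contact_force: [-0.2, 0.4, -0.8]
gripper_width: 0.0304
gripper_force: 24.9
```

```bash
python3 -m pendant '[[0,0,6,0,0,0],[0,0,12,0,0,0],[0,0,18,0,0,0],[0,0,22,0,0,0],[0,0,24,0,0,0],[0,0,24,0,0,0]]'; python3 -m pendant '[[0,0,1,0,0,0],[0,0,2,0,0,0],[0,0,2,0,0,0]]'
```

```text
time_s: 17.1
tcp_pos: [0.4926, 0.0585, 0.0814]
eef_rot: [180.0, -0.0, -99.3]
contact_force: [0.1, 0.5, -0.9]
gripper_width: 0.0308
gripper_force: 24.9
time_s: 17.48
tcp_pos: [0.4928, 0.0586, 0.0797]
eef_rot: [-180.0, 0.0, -99.3]
contact_force: [-0.0, -0.1, 0.7]
gripper_width: 0.0304
gripper_force: 24.9
```

```bash
python3 -m pendant '[[0,0,1,0,0,0],[0,0,1,0,0,0]]'; python3 -m pendant '[[0,0,0,0,0,0],[0,0,0,0,0,0],[0,0,0,0,0,0]]' 48; python3 -m pendant '[[0,0,-15,0,0,0],[0,0,-40,0,0,0],[0,0,-70,0,0,0],[0,0,-70,0,0,0]]' 48
```

```text
time_s: 17.73
tcp_pos: [0.4928, 0.0587, 0.0796]
eef_rot: [-180.0, 0.0, -99.3]
contact_force: [-5.3, 0.6, 12.4]
gripper_width: 0.0304
gripper_force: 25.0
time_s: 18.1
tcp_pos: [0.4926, 0.0585, 0.0784]
eef_rot: [180.0, -0.0, -99.3]
contact_force: [-0.1, -0.0, 0.0]
gripper_width: 0.0472
gripper_force: 0.0
time_s: 18.6
tcp_pos: [0.494, 0.0591, 0.1507]
eef_rot: [-179.8, 0.1, -99.3]
contact_force: [0.9, 0.1, 0.1]
gripper_width: 0.0482
gripper_force: 0.0
```

The bush bottomed at TCP z 0.0796, against an expected 0.0797, and is released. Next I'll move above the grip plates, turn 90° and open.

```bash
python3 -m pendant '[[0,-10,0,0,0,0.17],[0,-20,0,0,0,0.34],[0,-30,0,0,0,0.51],[0,-40,0,0,0,0.68],[0,-50,0,0,0,0.85],[0,-60,0,0,0,1.02],[0.5,-70,0,0,0,1.19],[0.5,-70,0,0,0,1.36],[0.5,-70,0,0,0,1.53],[0.5,-70,0,0,0,1.576],[0.5,-70,0,0,0,1.576],[0.5,-70,0,0,0,1.576]]' 87 20
python3 - <<'E'
from h import *
s=r.get_state();print(s['tcp_pos'],s['eef_rot'],totool([.5617,.0465,.075]))
shot("scene","s5.png",(205,130,305,205),8)
E
```

```text
time_s: 20.1
tcp_pos: [0.5614, 0.0467, 0.1481]
eef_rot: [-180.0, -0.0, 170.5]
contact_force: [-0.3, 0.1, 0.7]
gripper_width: 0.0872
gripper_force: 0.0
[0.56143982 0.04671149 0.14808294] [-1.79978830e+02 -3.67508851e-02  1.70485388e+02] [-0.33844081 -0.13856398 73.08279572]
```

View pics/s5.png

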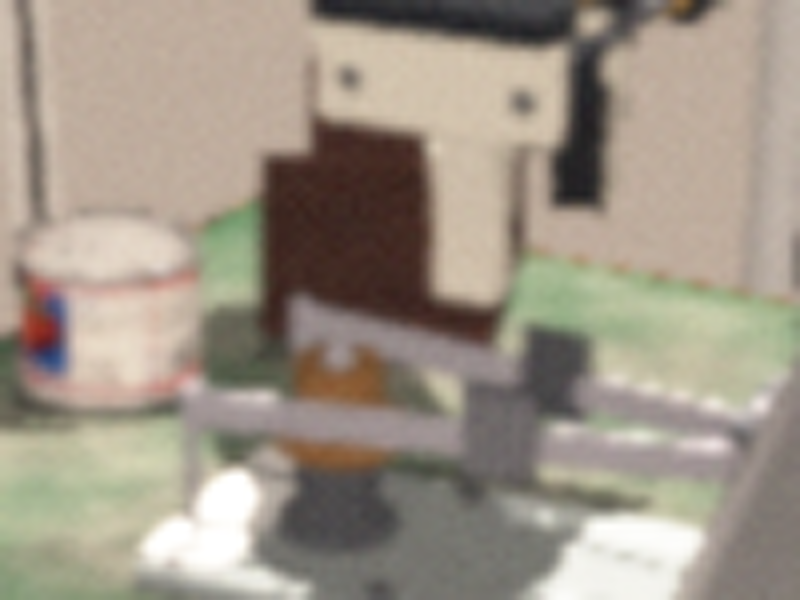

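The bush sits fully down on the shoulder at crop (338,420), with the spindle tip showing above it. The open fingers are lined up over the grip plates. Now I'll lower onto the plates.

```bash
python3 -m pendant '[[0,0,15,0,0,0],[0,0,35,0,0,0],[0,0,55,0,0,0],[0,0,68,0,0,0],[0,0,73,0,0,0],[0,0,73,0,0,0],[0,0,73,0,0,0]]'
python3 -m pendant '[[0,0,0,0,0,0],[0,0,0,0,0,0],[0,0,0,0,0,0],[0,0,0,0,0,0],[0,0,0,0,0,0],[0,0,0,0,0,0]]' 50 25
python3 - <<'E'
from h import *
from fit import q,g2w
print(r.get_state()['contact_force'],r.get_state()['gripper_force'])
shot("top","t6.png"); a=cv2.imread('pics/raw_t6.png'); b=cv2.imread('pics/raw_t3.png')
for y in(.045,.035,.024,-.024,-.035,-.045):
    p=proj("top",g2w(q,(-.105,y,.0125)))[0]; i=p.round().astype(int); print(y,p.round(1),a[i[1],i[0]],b[i[1],i[0]])
E
```

```text
time_s: 21.02
tcp_pos: [0.5621, 0.047, 0.0762]
eef_rot: [180.0, 0.1, 170.4]
contact_force: [0.6, -0.9, 0.1]
gripper_width: 0.087
gripper_force: 0.0
time_s: 21.78
tcp_pos: [0.5608, 0.0466, 0.0757]
eef_rot: [-180.0, -0.1, 170.4]
contact_force: [-4.4, 1.0, 5.9]
gripper_width: 0.0504
gripper_force: 4.9
[-4.43693948  0.98158715  5.8977175 ] 4.870397374033928
0.045 [180.9 227.6] [111 115 120] [164 175 179]
0.035 [185.2 228.3] [130 140 143] [242 245 245]
0.024 [189.8 229.2] [83 90 92] [163 168 166]
-0.024 [210.1 232.9] [187 197 206] [162 165 164]
-0.035 [214.8 233.8] [221 233 236] [234 237 240]
-0.045 [219.  234.6] [245 247 247] [145 157 160]
```

```bash
python3 -m pendant '[[0,0,0,0,0,0],[0,0,0,0,0,0],[0,0,0,0,0,0],[0,0,0,0,0,0],[0,0,0,0,0,0],[0,0,0,0,0,0]]' 41 25
python3 - <<'E'
from h import *
from fit import q,g2w
s=r.get_state();print(s['contact_force'],s['gripper_force'],s['gripper_width'],s['moment'])
shot("top","t7.png");shot("scene","s7.png")
t=cv2.imread('pics/raw_t7.png'); c=cv2.imread('pics/raw_s7.png')
R_=lambda im,f:cv2.resize(im,None,fx=f,fy=f,interpolation=cv2.INTER_CUBIC)
A=R_(t[195:250,170:230],5); B=R_(cv2.imread('pics/raw_t3.png')[195:250,170:230],5); C=R_(c[158:208,222:282],10)
cv=np.zeros((600,800,3),np.uint8)
C=R_(c[160:200,222:284],8); cv[:275,:300]=A; cv[:275,310:610]=B; cv[280:600,:496]=C; cv2.imwrite('pics/c7.png',cv)
for y in(.024,-.024):
    print(y,(proj("top",g2w(q,[(-.105,y,.0175),(-.09,y,.0125)]))-[170,195])*5,(proj("scene",g2w(q,[(-.105,y,.0175),(-.105,y,.075)]))-[222,160])*8+[0,280])
E
```

```text
time_s: 22.58
tcp_pos: [0.5603, 0.0467, 0.0756]
eef_rot: [-180.0, -0.1, 170.4]
contact_force: [-6.5, 2.6, 6.9]
gripper_width: 0.0412
gripper_force: 7.7
[-6.54889274  2.56876693  6.88956561] 7.730377614498138 0.04119926452276568 [0.66347978 2.45084046 0.09660097]
0.024 [[ 97.30735967 170.80521206]
 [105.31552397 139.03335511]] [[137.66126475 505.53274546]
 [137.20497131 360.31782741]]
-0.024 [[199.25028154 189.6284915 ]
 [206.70174497 157.6994917 ]] [[ 80.03518645 556.00530701]
 [ 78.17257511 406.52340097]]
```

View pics/c7.png

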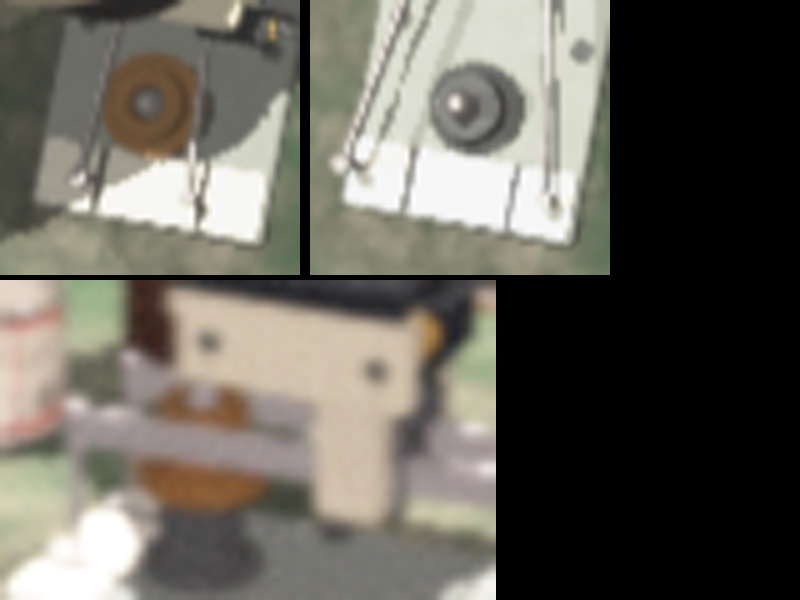

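The top view (left panel) shows the bush seated, both legs clear of it, and both pointers close to their lines: right pointer at about crop (199,205), left at about (85,180) including parallax. I'll measure both legs numerically.

```bash
cat > legs.py <<'E'
from fit import *
def legy(f,rel):
    im=cv2.imread(f).astype(np.float32).max(2)
    out={}
    for sg in(1,-1):
        o=[]
        for x in np.arange(-.102,-.03,.002):
            y0=sg*(.012+(.09-x)*(.169 if rel else .0615))
            ys=y0+np.arange(-.005,.00501,.00025)
            p=proj("top",g2w(q,np.c_[np.full(ys.size,x),ys,np.full(ys.size,.077)])).astype(np.float32)
            v=cv2.remap(im,p[:,0][None],p[:,1][None],cv2.INTER_LINEAR)[0]; w=np.maximum(v-np.median(v)-12,0)**2
            if w.sum()>300: o.append((x,(ys*w).sum()/w.sum()))
        o=np.array(o); 
        if len(o)>3:
            k=np.polyfit(o[:,0],o[:,1],1); rs=o[:,1]-np.polyval(k,o[:,0]); m=abs(rs)<2*np.median(abs(rs))+1e-4; k=np.polyfit(o[m,0],o[m,1],1)
            out[sg]=(len(o),"y@-105 mm",round(1000*np.polyval(k,-.105),2),"@-70",round(1000*np.polyval(k,-.07),2),"fit sd",round(1000*rs[m].std(),2))
    return out
E
python3 - <<'E'
from legs import *
print("relaxed",legy('pics/raw_t3.png',1)); print("closed",legy('pics/raw_t7.png',0))
im=cv2.imread('pics/raw_t7.png').max(2); print(im[228:244,180:216:1])
E
```

```text
relaxed {1: (28, 'y@-105 mm', np.float64(41.21), '@-70', np.float64(39.15), 'fit sd', np.float64(0.4)), -1: (9, 'y@-105 mm', np.float64(-41.38), '@-70', np.float64(-35.18), 'fit sd', np.float64(0.16))}
closed {1: (5, 'y@-105 mm', np.float64(28.14), '@-70', np.float64(25.47), 'fit sd', np.float64(0.06)), -1: (6, 'y@-105 mm', np.float64(-25.58), '@-70', np.float64(-22.0), 'fit sd', np.float64(0.19))}
[[159 160 159 157 145 121 118 119 148 123  84 140 159 160 161 162 162 162
  171 187 235 246 240 246 247 247 246 230 206 224 232 149 218 235 235 237]
 [160 159 159 152 138 138 173 125 130 107  91 151 159 159 159 162 170 187
  228 238 247 247 247 247 247 247 247 229 199 235 228 161 242 247 247 247]
 [160 161 158 149 169 190 220 122  94  84  97 154 159 162 169 184 228 237
  246 247 247 247 247 247 247 247 247 228 180 234 206 176 246 247 247 247]
 [161 161 158 156 198 213 196 122 108  87 109 164 171 186 228 237 246 247
  247 247 247 247 247 247 247 247 247 229 174 237 145 183 247 247 247 247]
 [159 159 160 159 165 174 145 139 136  89 145 226 231 237 246 247 247 247
  247 247 247 247 247 247 24
[... 986 characters left out ...]
 126 119 115 127 155 168 176
  167 158 189 228 243 243 242 243 245 246 243 157 227 246 247 247 247 247]
 [148 149 152 155 160 153 145 136 136 137 136 127 117 110 116 124 123 124
  119 124 139 166 177 159 148 172 217 229 222 169 238 245 246 247 247 247]
 [154 156 161 162 165 157 151 147 148 144 138 130 121 113 119 125 128 131
  137 132 129 133 128 115 119 135 160 166 158 136 159 206 227 243 243 244]
 [156 162 166 167 166 162 160 158 157 157 144 134 124 120 124 129 133 138
  142 134 130 129 133 136 138 137 138 130 115 117 127 145 155 171 164 180]
 [155 163 169 168 166 164 165 166 166 160 148 136 124 122 125 130 136 140
  138 131 129 131 133 136 136 135 135 135 134 139 142 139 121 123 127 137]]
```

```bash
python3 - <<'E'
from fit import *
for y in(.045,.024,-.024,-.045):
    print(y,proj("top",g2w(q,[(-.105,y,.077),(-.105,y,.0175)])).round(1).tolist())
def w2g(p): d=np.array(p[:2])-q[:2]; c,s=np.cos(q[2]),np.sin(q[2]); return np.array([c*d[0]+s*d[1],-s*d[0]+c*d[1]])*1000
a=cv2.imread('pics/raw_t3.png').max(2); b=cv2.imread('pics/raw_t7.png').max(2)
def blob(im,u0,u1,v0,v1,th):
    S=im[v0:v1,u0:u1].astype(float); w=np.maximum(S-th,0); yy,xx=np.mgrid[v0:v1,u0:u1]; u,v=(xx*w).sum()/w.sum(),(yy*w).sum()/w.sum(); return (round(u,2),round(v,2)),w2g(ray("top",u,v,.077)).round(2)
print("left relaxed",a[223:236,170:190]); print("right relaxed",a[226:244,208:226]);print("right closed",b[222:240,200:216])
print(blob(b,183,188,229,233,160))
E
```

```text
0.045 [[175.7, 227.0], [180.6, 227.5]]
0.024 [[185.1, 228.8], [189.5, 229.2]]
-0.024 [[206.6, 232.7], [209.9, 232.9]]
-0.045 [[216.0, 234.5], [218.8, 234.6]]
left relaxed [[135 143 148 144 144 148 161 205 178 211 245 246 244 200 219 234 233 237
  230 218]
 [138 143 144 139 140 145 169 223 160 234 246 246 239 219 245 246 246 245
  239 228]
 [138 141 139 137 144 158 177 209 159 240 246 245 216 220 246 246 246 246
  245 241]
 [139 136 134 141 172 205 211 179 148 234 243 238 214 233 245 246 246 246
  245 242]
 [136 135 132 146 198 230 234 200 121 155 203 194 217 244 245 245 246 245
  245 237]
 [136 134 133 139 181 226 227 186 145 122 138 179 232 245 245 245 245 245
  244 216]
 [133 134 133 132 146 187 190 169 218 174 170 207 240 246 246 246 246 246
  244 179]
 [132 132 134 132 131 136 148 202 242 212 197 203 223 246 246 246 246 246
  244 162]
 [132 131 132 132 128 126 143 216 244 232 209 206 221 246 246 246 246 246
  244 159]
 [135 134 135 133 126 125 149 226 246 245 235 232 237 246 246 246 246 246
  243 166]
 [137 136 137 133 129 129 166 238 246 246 246 246 246 246 246 246 246 246
  234
[... 2131 characters left out ...]
4 206 176 246 247 247 247]
 [247 247 247 247 247 247 247 229 174 237 145 183 247 247 247 247]
 [247 247 247 247 247 247 246 230 183 239 148 218 247 247 247 247]
 [247 247 247 247 247 246 241 233 201 210 153 239 247 247 247 247]
 [247 247 247 247 247 244 232 232 218 134 154 244 247 247 247 247]
 [247 247 247 247 247 244 233 226 203 112 146 242 247 247 247 247]
 [247 247 247 247 247 247 243 240 230 117 109 211 247 247 247 247]
 [247 247 247 247 247 247 247 247 245 132 119 207 247 247 247 247]
 [244 246 247 247 247 247 247 247 245 137 163 235 247 247 247 247]
 [189 228 243 243 242 243 245 246 243 157 227 246 247 247 247 247]]
((np.float64(185.22), np.float64(230.59)), array([-108.85,   22.87]))
```

```bash
python3 - <<'E'
from fit import *
def w2g(p): d=np.array(p[:2])-q[:2]; c,s=np.cos(q[2]),np.sin(q[2]); return (np.array([c*d[0]+s*d[1],-s*d[0]+c*d[1]])*1000).round(2)
a=cv2.imread('pics/raw_t3.png').max(2).astype(float); b=cv2.imread('pics/raw_t7.png').max(2).astype(float)
def blob(im,u0,u1,v0,v1,th):
    w=np.maximum(im[v0:v1,u0:u1]-th,0); yy,xx=np.mgrid[v0:v1,u0:u1]; return w2g(ray("top",(xx*w).sum()/w.sum(),(yy*w).sum()/w.sum(),.077))
print("left tip relaxed",blob(a,173,178,225,231,150),"closed",blob(b,183,188,229,233,145))
def col(im,u0,u1,v,bright):
    s=im[v,u0:u1]; w=np.maximum(s-np.median(s)-5,0) if bright else np.maximum(s.max()-8-s,0); return (np.arange(u0,u1)*w).sum()/w.sum()
for n,im,u0,u1,sl in(("R relaxed",a,215,219,33/195),("R closed",b,206,210,12/195)):
    for v in(229,230,231,232):
        g_=w2g(ray("top",col(im,u0,u1,v,0),v,.072)); print(n,v,g_,"model y there",round(-12-(90-g_[0])*sl,2))
E
```

```text
left tip relaxed [-105.42   44.73] closed [-109.05   23.41]
R relaxed 229 [-92.85 -44.96] model y there -42.94
R relaxed 230 [-95.06 -44.97] model y there -43.32
R relaxed 231 [-97.22 -45.32] model y there -43.68
R relaxed 232 [-99.44 -45.35] model y there -44.06
R closed 229 [-96.55 -24.69] model y there -23.48
R closed 230 [-98.69 -25.18] model y there -23.61
R closed 231 [-100.84  -25.54] model y there -23.74
R closed 232 [-102.99  -25.91] model y there -23.88
```

Measured against the relaxed reference, the left pointer is at +23.7 mm and the right at -24.0 mm. That makes the gap about 47.7 ± 0.5 mm. The opening is 41.2 mm and the pad force 7.7 N (8 N expected), so I'll hold briefly to check it is steady and then hand in.

```bash
python3 -m pendant '[[0,0,0,0,0,0],[0,0,0,0,0,0],[0,0,0,0,0,0],[0,0,0,0,0,0]]' 41 25 && python3 -c "
from plant import r
print(r.close_job())"
```

```text
time_s: 23.18
tcp_pos: [0.5603, 0.0467, 0.0756]
eef_rot: [-180.0, -0.1, 170.4]
contact_force: [-6.5, 2.7, 7.7]
gripper_width: 0.0411
gripper_force: 7.7
the job is handed in; nothing more can be done
None
```

I seated the bronze bush flange down on the spindle shoulder and released it, then squeezed the legs and handed the job in at 23 s, still holding a pointer gap measured at about 48 mm (47.7 ± 0.5) and clear of the bush; I never touched the ring or the V-block.

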